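# Empty the bar hopper through its slide gate

### The arm

A 7-joint arm with a two-finger parallel gripper is mounted at the origin on a cart in front of the work surface, level with it; the furniture and walls round the work are solid. World frame = base frame: x ahead of the robot, y to its left, z up, the work surface at z = 0. Lengths are in m, angles in rad, forces in N, time in s.
With the tool pointing down it reaches from about 0.4 to 0.75 m from the base axis. Payload 19.5 kg.
Tool frame: the origin (TCP) lies on the centre line of the jaws, within the pads' length; the fingertips stand 17 mm ahead of it and the grasp point (between the pads) lies 2 mm behind it; z points along the fingers, y is the direction in which the jaws open and shut (so a half turn about z gives the same grasp; the last joint's range is limited). The gripper opens to 85 mm and grips with 20 to 120 N. Pads are 22 mm wide; open, the fingers measure 114 mm over their backs; the gripper's body (76 mm by 85 mm) begins 54 mm behind the grasp point. The pads swing forward as they close: fully open they stand 13 mm farther back than shut.
Start: joints at [-1.195, 0.707, -0.028, 1.485, 0.022, 0.951, -0.075], TCP at [0.233, 0.526, 0.248] pointing down, gripper open.
Joint ranges: [-2.71, 2.71], [-0.32, 2.16], [-1.57, 1.52], [0, 2.45], [-1.46, 4.6], [0, 2.02], [-2.83, 2.83]. Speed limits (rad/s): [1.89, 1.89, 2.57, 2.57, 3.01, 3.01, 3.01].

### API

Orientations are given as a rotation vector (axis times angle).
In Python, from workcell import r, eyes, order gives the robot as it stands.
- The arm moves only by the shell command python3 -m pendant 'ROWS'. ROWS is JSON, a list of rows, each a list of 3 entries, a list of its own where there are three numbers: the closure, from 0 (fully open) to 1 (shut), then the shift along the tool's x, y, z in units of 30 mm (1.0 is 30 mm), then the turn about the tool's z in rad. A call has 1 to 20 rows; each row shifts and turns the commanded pose from where the row before left it, along the tool's axes as they then stand; what a row does not reach is not made up. A row lasts 1/8 s, in which the tool goes at most 62.5 mm and 10.7 degrees, less where a joint would pass 70% of its speed; a pose out of reach is approached as far as the arm can. A call is refused whole if a number of a shift passes 1 or a number of a turn 0.188, either way. A call with a gripper value outside its range is refused whole. The fingers move at their own pace and stop on an object; the grip force is fixed at half the most. Time passes only in rows, so rows that do not move let the fingers close. It gives the time, the measured TCP pose, the force and the opening at its end, in the units of the state.
- r.sense(): the state, without advancing time (a new reading comes with each control period).
- eyes.get_image(name): name is "scene" or "top" or "wrist"; returns a dict with "color" (480x640x3 uint8, red, green, blue), "z_map" (480x640 float32, m along the optical axis (not along the pixel's ray), 0 where there is no reading), "fovy" (degrees; the focal length in pixels is half the picture's height over the tangent of half this angle, whatever the lens; pixels are square), "cx", "cy" (the principal point, pixels), "dist" ([k1, k2, p1, p2, k3] as OpenCV has them; the pictures are not rectified), "origin" and "attitude" of the camera in the world; the wrist camera has in their place "T_tool_cam" (4x4, takes a point from camera to tool coordinates, whose origin is the TCP and whose axes are the flange's). Camera axes: x right, y down, z forward; pixel columns grow to the right and rows downward; lengths in m; the calibration is good to about 2 mm. A picture is of the moment at which its call begins: read the wrist's pose just before it.
- order.close_job(): hands the job in, once; it reports no verdict.
The state is a dict: "t": time; "joint_positions": joint angles; "qvel": joint speeds; "joint_torque": joint torques, N m; "ee_pos": TCP position; "orientation": TCP orientation; "force": force on the tool from outside, world axes, zero at the start; "moment": the same for the moment, N m; "width": opening from 0.0 (shut) to 1.0 (fully open).
Only numpy, scipy, OpenCV 4.12 (cv2) and the standard library are available. Lean on these libraries where they do the work, as an engineer would, in place of code of your own. Each camera call takes 0.05 s, during which the arm holds its last target.

### The job

Empty the bar hopper into the tray under it: draw its slide gate out until you feel the lug press the spring stop pin well in, and let all three bars drop into the tray. Then push the gate fully home and let go. The hopper is not bolted down, so go by feel at both ends of the stroke and do not drag or shove it along its mat.

Things in the scene. Friction and masses are not known exactly. Their poses are not given: they have to be found in the camera images.
- gate_grip (a point): Handle of the slide gate: upright dark steel post, 20 x 20 mm in plan, on the outer end of the flat gate plate. This point is on the post's axis, 18 mm below its top and 35 mm above the plate; the post is free for 31 mm below it. Axes: z up, post faces square to x and y. The gate draws OUT along -x (level, away from the hopper) and goes home along +x.
- hopper_mouth (a point): Centre of the hopper's open flared top (90 x 145 mm outside), axes as gate_grip's at the start. The top is 55 mm above gate_grip. With the gate shut the handle post stands 112 mm out along -x; the mouth's rim is 45 mm out. Low guide rails flank the gate plate 53 to 64 mm to either side of the post's axis, their tops 33 mm below gate_grip; stop block and lug are no higher than 26 mm below it.
- gate (a joint): How far the gate is drawn out, m: 0 = fully home (hard end stop). It slides with about 3 N of friction, 1 to 2 N more under bars. Bars begin to fall at about 20 mm and all can fall by 44 mm. Its lug (small dark block on the gate's side) meets the stop pin somewhere between 45 and 70 mm, different each time, as the stop block is adjustable along its rail.
- stop_pin (a joint): How far the spring pin of the adjustable stop is pressed in by the gate's lug, m: 0 = not touched, 0.012 = bottomed (hard stop). The spring takes about 2 N at first touch and 9 N when bottomed. The pin counts as well pressed in from 0.003. The stop block itself is clamped to the rail.
- hopper (a joint): How far the grey sheet steel hopper (about 210 mm tall, 140 x 240 mm at the feet, on a black rubber mat) has slid on its mat, m: 0 = where it stood, negative = dragged the way the gate draws out. It holds by friction only and starts to slide at about 20 N of pull or push on the gate, so the free gate stroke and the pin are well below that.
- catch_tray: Loose shallow blue plastic tray standing under the hopper between its side plates, 130 x 190 x 40 mm; origin at the centre of its underside, y along its long side, z up. It already stands right and need not be moved. Mind on the way: a polisher (0.29 m high) and a lamp (0.38 m high) stand in the middle of the table, left of the hopper as the robot sees it.
- bar0: One of three alike bars of polishing compound, 30 x 85 x 22 mm, at first stacked flat in the hopper's throat (lowest, on the gate); origin at the centre of its underside, y along its length.
- bar1: One of three alike bars of polishing compound, 30 x 85 x 22 mm, at first stacked flat in the hopper's throat (middle); origin at the centre of its underside, y along its length.
- bar2: One of three alike bars of polishing compound, 30 x 85 x 22 mm, at first stacked flat in the hopper's throat (top); origin at the centre of its underside, y along its length.

How it is judged:
On the way, in this order (a step that is already met when the one before it is completed fails the run):
1. the gate is drawn out until its lug has pressed the spring stop pin in by at least 3 mm (value of joint stop_pin above 0.003 m), for 0.1 s.
2. the gate is fully home again with all three bars in the tray (value of joint gate below 0.004 m and x of bar0 in the frame of catch_tray between -0.058 and 0.058 m and y of bar0 in the frame of catch_tray between -0.088 and 0.088 m and z of bar0 in the frame of catch_tray between -0.005 and 0.065 m and x of bar1 in the frame of catch_tray between -0.058 and 0.058 m and y of bar1 in the frame of catch_tray between -0.088 and 0.088 m and z of bar1 in the frame of catch_tray between -0.005 and 0.065 m and x of bar2 in the frame of catch_tray between -0.058 and 0.058 m and y of bar2 in the frame of catch_tray between -0.088 and 0.088 m and z of bar2 in the frame of catch_tray between -0.005 and 0.065 m), for 0.2 s.
At the end, for the whole second after the job is handed in: The gate is fully home (within 4 mm), all three bars lie at rest in the tray under the hopper, and the hopper stands within 10 mm of where it was (all of step 2 and value of joint hopper between -0.01 and 0.01 m and linear speed of each of bar0, bar1, bar2 below 0.02 m/s); the robot touches nothing.
It fails at once if the hopper is dragged or shoved more than 12 mm along its mat (value of joint hopper above 0.012 m or value of joint hopper below -0.012 m).
It also fails if it takes over 51 s, if anything falls off the work surface, if the arm or the gripper's body presses on something with over 40 N, if the wrist force passes 120 N, or if a joint passes its speed limit or range.

## Working session

There is one attempt and no reset: what is moved stays moved. The work goes in short steps, Python scripts to look and compute and a shell command to move; the robot and the scene stay as the last step left them, time stands still between calls to the robot, and variables do not carry over. Pictures are saved under pics/ and viewed, and the job is handed in when it is done.

```bash
ls; mkdir -p pics; python3 - <<'E'
from workcell import r,eyes,order
import cv2,numpy as np
s=r.sense();print({k:np.round(v,4).tolist() for k,v in s.items()})
for n in ("scene","top","wrist"):
    d=eyes.get_image(n);cv2.imwrite(f"pics/{n}0.png",d["color"][:,:,::-1]);np.savez(f"pics/{n}0.npz",**d)
    print(n,{k:np.round(v,4).tolist() for k,v in d.items() if k not in("color","z_map")})
E
```

```text
pics
{'t': 0.0, 'joint_positions': [-1.1947, 0.7071, -0.0276, 1.485, 0.022, 0.9509, -0.0755], 'qvel': [0.0014, 0.0004, -0.0013, -0.0015, -0.0004, -0.0013, 0.0001], 'joint_torque': [-0.0004, -88.321, 1.2346, -23.6158, 0.0169, 0.0067, -0.0], 'ee_pos': [0.2332, 0.5253, 0.2478], 'orientation': [-0.6514, -3.0731, 0.0017], 'force': [-0.3702, -0.2329, -0.2117], 'moment': [0.0127, -0.0092, 0.0586], 'width': 0.9995}
scene {'fovy': 43.3084, 'cx': 316.173, 'cy': 243.838, 'dist': [-0.0583, 0.0, 0.0, 0.0, 0.0], 'origin': [0.2796, -0.697, 0.8986], 'attitude': [-2.5581, 0.761, -0.2053]}
top {'fovy': 44.7578, 'cx': 318.0243, 'cy': 236.3489, 'dist': [-0.1578, 0.0, 0.0, 0.0, 0.0], 'origin': [0.2123, -0.4808, 0.9253], 'attitude': [-2.4128, 1.4808, -0.2641]}
wrist {'fovy': 62.1084, 'cx': 317.3249, 'cy': 242.3696, 'dist': [-0.0845, 0.0, 0.0, 0.0, 0.0], 'T_tool_cam': [[0.0008, -0.9541, -0.2995, 0.076], [1.0, 0.0007, 0.0004, -0.0009], [-0.0001, -0.2995, 0.9541, -0.1254], [0.0, 0.0, 0.0, 1.0]]}
```

View pics/scene0.png

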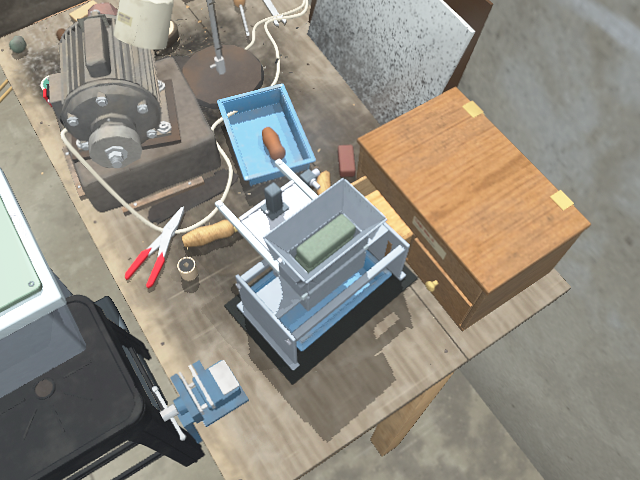

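View pics/top0.png

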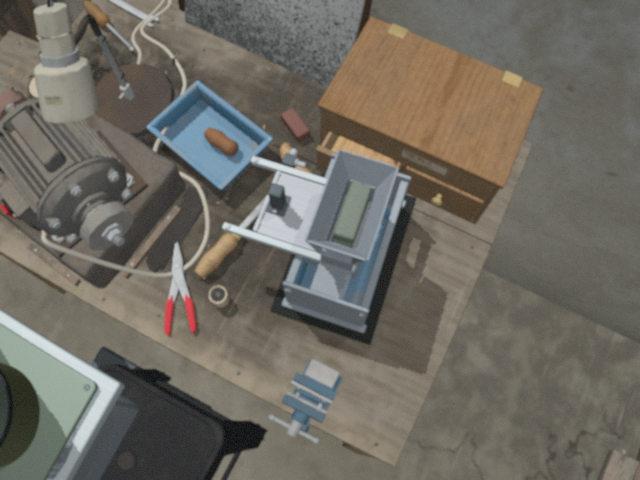

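The scene view shows the post near px (273,198) and the hopper mouth near (325,225). In the top view they are near (277,197) and (350,205). Next I'll deproject both.

```bash
cat > h.py <<'E'
import numpy as np,cv2
from scipy.spatial.transform import Rotation as R
def K(d):
    f=240/np.tan(np.radians(float(d["fovy"]))/2);return np.array([[f,0,float(d["cx"])],[0,f,float(d["cy"])],[0,0,1.]])
def pts(d):
    h,w=d["z_map"].shape;u,v=np.meshgrid(np.arange(w),np.arange(h))
    n=cv2.undistortPoints(np.stack([u,v],-1).reshape(-1,1,2).astype(float),K(d),np.array(d["dist"],float)).reshape(h,w,2)
    z=d["z_map"];c=np.dstack([n[...,0]*z,n[...,1]*z,z])
    return c@R.from_rotvec(d["attitude"]).as_matrix().T+d["origin"]
E
python3 - <<'E'
from h import *
for n,(x0,x1,y0,y1),bx in(("scene",(245,305,165,240),None),("top",(250,310,165,230),None)):
    d=dict(np.load(f"pics/{n}0.npz"));P=pts(d)
    im=d["color"][y0:y1,x0:x1,::-1];cv2.imwrite(f"pics/{n}_z.png",cv2.resize(im,None,fx=8,fy=8,interpolation=0))
    m=(d["color"].max(2)<100);m[:y0]=0;m[y1:]=0;m[:,:x0]=0;m[:,x1:]=0
    z=P[...,2]
    mm=m&(z>0.1)
    print(n,mm.sum(),np.percentile(z[mm],[5,50,80,90,95,99]))
    zt=np.percentile(z[mm],95); t=mm&(z>zt-.006)
    q=P[t];print(t.sum(),q.mean(0),cv2.minAreaRect((q[:,:2]*1000).astype(np.float32)))
    # rim: highest pts
    g=np.zeros_like(m);
    if n=="scene": g[175:290,260:395]=1
    else: g[145:265,300:400]=1
    zz=z[g];h=np.percentile(zz,99);
    for a in(.006,):
        t=g&(abs(z-h)<a);q=P[t];print("rim",h,t.sum(),q.mean(0),cv2.minAreaRect((q[:,:2]*1000).astype(np.float32)))
E
```

```text
scene 302 [0.12342444 0.14632317 0.16185419 0.16659552 0.16957864 0.89861348]
49 [ 0.47029419 -0.32069591  0.24221933] ((392.935546875, -485.18011474609375), (479.7940979003906, 23.749465942382812), 64.679931640625)
rim 0.21202438192333323 1223 [ 0.51337647 -0.37579617  0.20966372] ((510.8143310546875, -381.3092346191406), (145.16287231445312, 89.76058197021484), 7.999781608581543)
top 307 [0.12334465 0.14201273 0.16422435 0.17101792 0.17295351 0.17466449]
53 [ 0.48785753 -0.27701171  0.17147745] ((488.1145935058594, -277.0030822753906), (9.30772590637207, 20.462242126464844), 47.73484420776367)
rim 0.2128178582655779 1161 [ 0.51261398 -0.38054645  0.2101473 ] ((509.69927978515625, -381.3185729980469), (145.2017059326172, 88.7844009399414), 7.686662673950195)
```

View pics/scene_z.png

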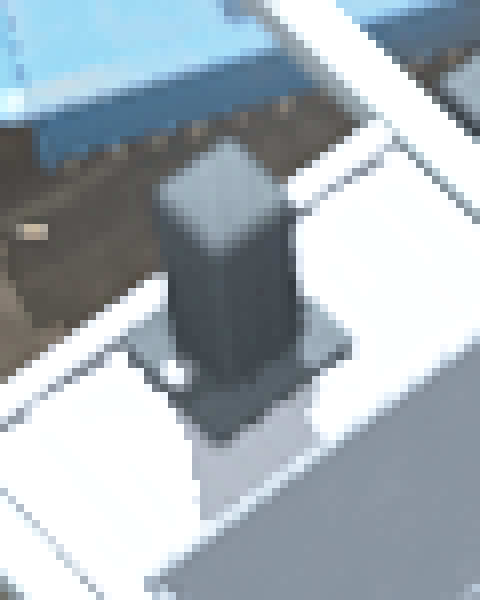

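View pics/top_z.png

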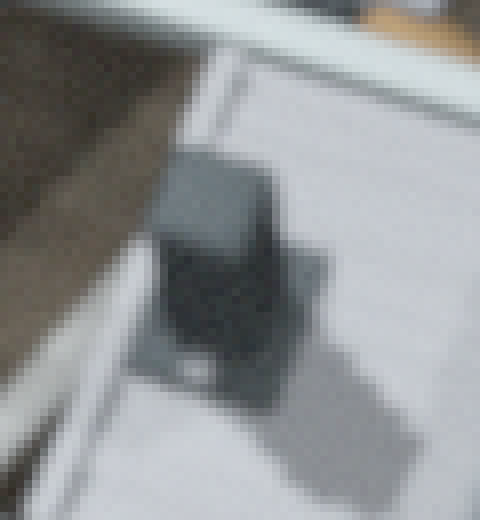

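```bash
python3 - <<'E'
from h import *
from workcell import r
Ps=[]
for n,pp in(("scene",[(272.2,188.6)]),("top",[(276.1,189.7)])):
    d=dict(np.load(f"pics/{n}0.npz"));P=pts(d)
    q=cv2.undistortPoints(np.array(pp).reshape(-1,1,2),K(d),d["dist"]).reshape(-1,2)
    v=np.c_[q,np.ones(len(q))]@R.from_rotvec(d["attitude"]).as_matrix().T
    for zt in(.175,): print(n,d["origin"]+v*((zt-d["origin"][2])/v[:,2:]))
    Ps.append(P[d["z_map"]>0])
P=np.vstack(Ps)
# height map
xs=np.arange(0,0.95,.05);ys=np.arange(0.7,-.65,-.05)
print("y\\x   "+" ".join(f"{x:4.2f}" for x in xs))
for y in ys:
    row=[]
    for x in xs:
        k=(abs(P[:,0]-x-.025)<.025)&(abs(P[:,1]-y-.025)<.025)&(P[:,2]>-.1)&(P[:,2]<.8)
        row.append(f"{P[k,2].max():4.2f}" if k.sum()>3 else "  . ")
    print(f"{y:5.2f} "+" ".join(row))
T=R.from_rotvec(r.sense()["orientation"]).as_matrix();print(T.round(3))
E
```

```text
scene [[ 0.49420207 -0.27099813  0.175     ]]
top [[ 0.49362857 -0.27236679  0.175     ]]
y\x   0.00 0.05 0.10 0.15 0.20 0.25 0.30 0.35 0.40 0.45 0.50 0.55 0.60 0.65 0.70 0.75 0.80 0.85 0.90
 0.70   .    .    .    .    .    .  -0.09   .    .    .    .    .    .    .    .    .    .    .    . 
 0.65   .    .    .    .    .  -0.09 -0.08   .    .    .    .    .    .    .    .    .    .    .    . 
 0.60   .    .    .    .    .    .    .    .    .    .    .    .    .    .    .    .    .    .    . 
 0.55   .    .    .    .    .    .    .    .    .    .    .    .    .    .    .    .    .    .    . 
 0.50   .    .    .    .    .    .    .    .    .    .    .    .    .    .    .    .    .    .    . 
 0.45   .    .    .    .    .  0.00 0.00 0.00 0.00 0.01   .  0.00 0.01   .    .    .    .    .    . 
 0.40   .    .    .    .  0.00 0.03 0.02 0.01 0.02 0.02 0.00 0.01 0.01   .    .    .    .    .    . 
 0.35   .    .    .    .  0.01 0.03 0.01 0.03   .    .  0.01 0.01 0.01   .    .    .    .    .    . 
 0.30   .    .    .    .  0.00 0.01 0.00   .    .    .  0.03 0.03 0.01 0.01 0.03 0.02   .    .    
[... 1195 characters left out ...]
7 0.17 0.17 0.34 0.34
-0.35   .    .    .    .  0.00 0.01 0.01 0.12 0.21 0.22 0.21 0.21 0.17 0.17 0.17 0.17 0.17 0.37 0.38
-0.40   .    .    .    .  0.08 0.01 0.00 0.12 0.21 0.21 0.20 0.21 0.17 0.17 0.17 0.17 0.17 0.41 0.42
-0.45   .    .    .    .  0.10 0.10 0.08 0.12 0.21 0.21 0.21 0.22 0.17 0.17 0.17 0.17 0.17 0.44 0.44
-0.50   .    .    .    .  0.10 0.10 0.08 0.01 0.12 0.11 0.01 0.01 0.17 0.17 0.17 0.17 0.17 0.41 0.41
-0.55   .    .    .    .  0.00 0.01 0.01 0.01 0.01 0.01 0.01 0.01 0.17 0.17 0.17 0.17 0.17 0.33 0.33
-0.60   .    .    .    .  0.00 0.01 0.01 0.01 0.01 0.00 0.01 0.00 0.17 0.17 0.17 0.17 0.17 0.34 0.34
[[-0.914  0.406 -0.   ]
 [ 0.406  0.914 -0.001]
 [-0.    -0.001 -1.   ]]
```

View pics/wrist0.png

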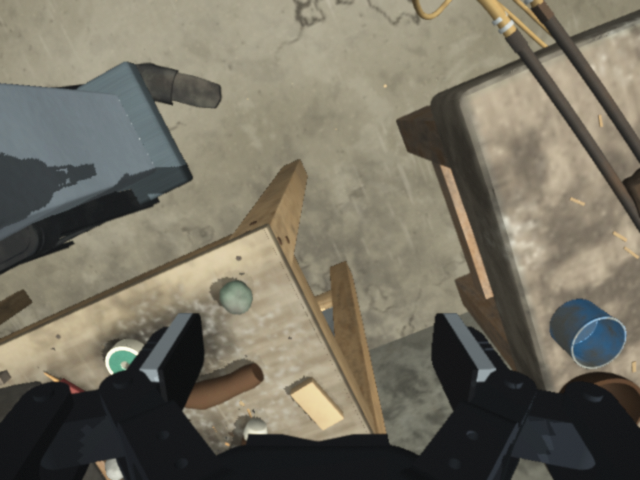

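```bash
python3 -m pendant '[[0,[0,0,-0.93],0.1265],[0,[0,0,-0.93],0.1265],[0,[0,0,-0.93],0.1265],[0,[0,0,-0.93],0.1265],[0,[0,0,-0.93],0.1265],[0,[0,0,-0.93],0.1265],[0,[0,0,-0.93],0.1265],[0,[0,0,-0.93],0.1265],[0,[0,0,0],0]]'
```

```text
t: 1.27
ee_pos: [0.2334, 0.5258, 0.4726]
orientation: [-2.061, -2.371, -0.003]
force: [-0.3, 0.3, -0.8]
width: 0.997
```

```bash
python3 -m pendant '[[0,[-0.97,0.42,0],0],[0,[-0.97,0.42,0],0],[0,[-0.97,0.42,0],0],[0,[-0.97,0.42,0],0],[0,[-0.97,0.42,0],0],[0,[-0.97,0.42,0],0],[0,[-0.97,0.42,0],0],[0,[-0.97,0.42,0],0],[0,[-0.97,0.42,0],0],[0,[-0.97,0.42,0],0],[0,[-0.97,0.42,0],0],[0,[-0.97,0.42,0],0],[0,[0,0,0],0]]'
```

```text
t: 2.9
ee_pos: [0.4327, 0.1993, 0.4709]
orientation: [2.061, 2.37, -0.002]
force: [-0.0, 0.8, 0.2]
width: 0.997
```

```bash
python3 -m pendant '[[0,[-0.98,-0.01,0],0],[0,[-0.98,-0.01,0],0],[0,[-0.98,-0.01,0],0],[0,[-0.98,-0.01,0],0],[0,[-0.98,-0.01,0],0],[0,[-0.98,-0.01,0],0],[0,[-0.98,-0.01,0],0],[0,[-0.98,-0.01,0],0],[0,[-0.98,-0.01,0],0],[0,[-0.98,-0.01,0],0],[0,[-0.98,-0.01,0],0],[0,[-0.98,-0.01,0.4],0],[0,[-0.98,-0.01,0.8],0],[0,[-0.98,-0.01,0.8],0],[0,[-0.98,-0.01,0.8],0],[0,[-0.98,-0.01,0.8],0],[0,[0,0,0.8],0],[0,[0,0,0],0]]'
python3 - <<'E'
from h import *
from workcell import r,eyes
s=r.sense();d=eyes.get_image("wrist");cv2.imwrite("pics/w1.png",d["color"][:,:,::-1])
T=R.from_rotvec(s["orientation"]).as_matrix();print(s["ee_pos"],T.round(4))
M=np.array(d["T_tool_cam"]);d["attitude"]=R.from_matrix(T@M[:3,:3]).as_rotvec();d["origin"]=T@M[:3,3]+s["ee_pos"]
np.savez("pics/w1.npz",**d)
P=pts(d);z=P[...,2]
h=np.array(P[(z>.15)&(z<.185)&(d["color"].max(2)<140)]);
k=(np.hypot(h[:,0]-.494,h[:,1]+.271)<.03);h=h[k];print(len(h),np.percentile(h[:,2],[10,50,90,99]))
q=h[h[:,2]>np.percentile(h[:,2],90)-.008];print(len(q),cv2.minAreaRect((q[:,:2]*1000).astype(np.float32)))
E
```

```text
t: 5.15
ee_pos: [0.4933, -0.2643, 0.3381]
orientation: [-2.056, -2.371, 0.001]
force: [0.5, 0.0, 1.4]
width: 1.001
[ 0.49327222 -0.26428865  0.33809902] [[-0.1418  0.9899 -0.0027]
 [ 0.9899  0.1418  0.0017]
 [ 0.0021 -0.0024 -1.    ]]
772 [0.1613398  0.17319936 0.17443781 0.17528599]
654 ((494.2483825683594, -272.1717529296875), (19.205114364624023, 20.157405853271484), 8.228211402893066)
```

View pics/w1.png

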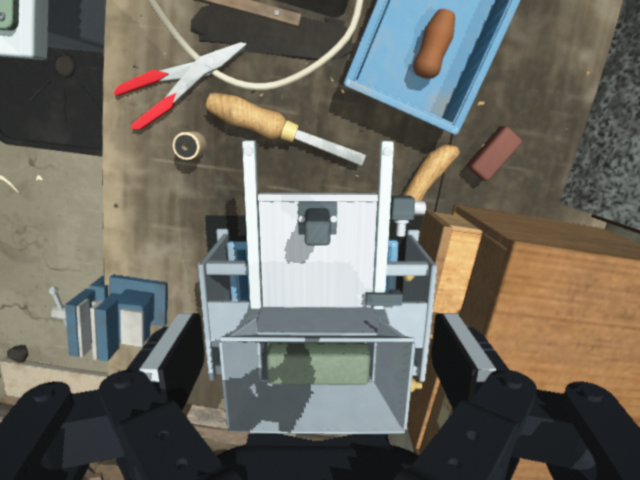

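```bash
python3 -m pendant '[[0,[-0.26,0,0],0],[0,[0,0,0.9],0],[0,[0,0,0.9],0],[0,[0,0,0.9],0],[0,[0,0,0.9],0],[0,[0,0,0.9],0],[0,[0,0,0.9],0],[0,[0,0,0.65],0],[0,[0,0,0],0],[0,[0,0,0],0]]'
```

```text
t: 6.45
ee_pos: [0.495, -0.2735, 0.1592]
orientation: [2.058, 2.371, 0.0]
force: [0.1, -0.6, -0.2]
width: 1.001
```

```bash
python3 -m pendant '[[0,[0.03,-0.02,0.08],0],[0.5,[0,0,0],0],[1,[0,0,0],0],[1,[0,0,0],0],[1,[0,0,0],0],[1,[0,0,0],0],[1,[0,0,0],0],[1,[0,0,0],0]]'; python3 - <<'E'
from workcell import r
print(r.sense())
E
```

```text
t: 7.45
ee_pos: [0.4939, -0.2723, 0.1558]
orientation: [2.059, 2.372, 0.0]
force: [-0.1, 0.0, 6.2]
width: 0.225
{'t': 7.45, 'joint_positions': array([ 0.30331415,  0.83398045,  0.28497662,  1.64307079, -0.32463402,
        0.71117738,  0.88820265]), 'qvel': array([-0.0004505 ,  0.00131127, -0.002034  , -0.00055026, -0.00019197,
        0.0017742 ,  0.00015888]), 'joint_torque': array([  0.32225143, -87.41455793,   7.86142051, -17.39782155,
         0.18895422,  -0.28266245,   0.10274473]), 'ee_pos': array([ 0.49385069, -0.27231272,  0.15579987]), 'orientation': array([2.05931238e+00, 2.37213672e+00, 7.14598483e-05]), 'force': array([-0.09270445,  0.0463926 ,  6.16739128]), 'moment': array([ 0.20177533,  0.07049605, -0.07441114]), 'width': 0.22461982063736832}
```

```bash
python3 -m pendant '[[1,[0.1,0,0],0],[1,[0.1,0,0],0],[1,[0.15,0,0],0]]'; python3 -m pendant '[[1,[0.15,0,0],0],[1,[0.15,0,0],0],[1,[0.15,0,0],0]]';python3 -m pendant '[[1,[0.1,0,0],0],[1,[0.1,0,0],0],[1,[0.1,0,0],0]]'
```

```text
t: 7.82
ee_pos: [0.4925, -0.2624, 0.1558]
orientation: [2.059, 2.371, -0.001]
force: [2.4, -5.4, 2.6]
width: 0.229
t: 8.2
ee_pos: [0.4906, -0.2491, 0.1558]
orientation: [2.059, 2.371, -0.001]
force: [2.8, -7.3, 1.0]
width: 0.228
t: 8.57
ee_pos: [0.4894, -0.2402, 0.1558]
orientation: [2.059, 2.371, -0.001]
force: [2.5, -7.5, 1.9]
width: 0.224
```

```bash
python3 -m pendant '[[1,[0.1,0,0],0],[1,[0.1,0,0],0],[1,[0.1,0,0],0]]'; python3 -m pendant '[[1,[0.07,0,0],0],[1,[0,0,0],0],[1,[0,0,0],0]]';python3 -m pendant '[[1,[0.07,0,0],0],[1,[0,0,0],0]]'
```

```text
t: 8.95
ee_pos: [0.4881, -0.2307, 0.1558]
orientation: [2.059, 2.372, -0.0]
force: [3.0, -4.4, 4.5]
width: 0.225
t: 9.32
ee_pos: [0.4877, -0.2283, 0.1558]
orientation: [2.059, 2.373, 0.001]
force: [2.2, -0.9, 7.4]
width: 0.231
t: 9.57
ee_pos: [0.4874, -0.2262, 0.1558]
orientation: [2.059, 2.373, 0.0]
force: [1.8, -1.6, 6.4]
width: 0.227
```

```bash
python3 - <<'E'
from h import *
from workcell import r,eyes
for n in("scene","top"):
    d=eyes.get_image(n);cv2.imwrite(f"pics/{n}1.png",cv2.resize(d["color"][140:400,200:440,::-1],None,fx=2.3,fy=2.3))
d=eyes.get_image("wrist");cv2.imwrite("pics/w2.png",d["color"][:,:,::-1])
E
```

```text
(no output)
```

View pics/scene1.png

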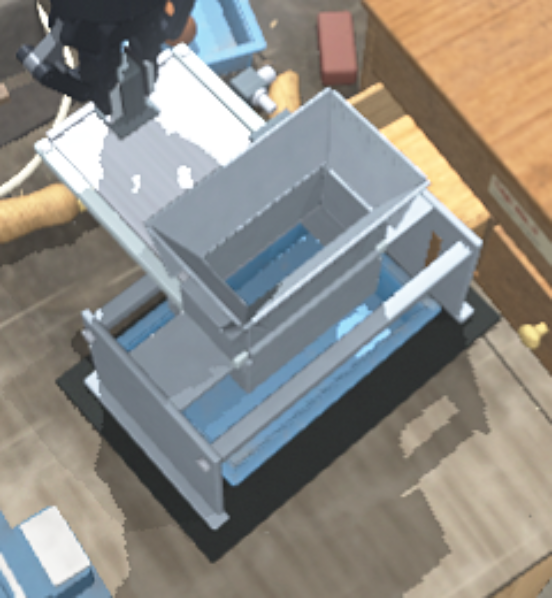

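View pics/w2.png

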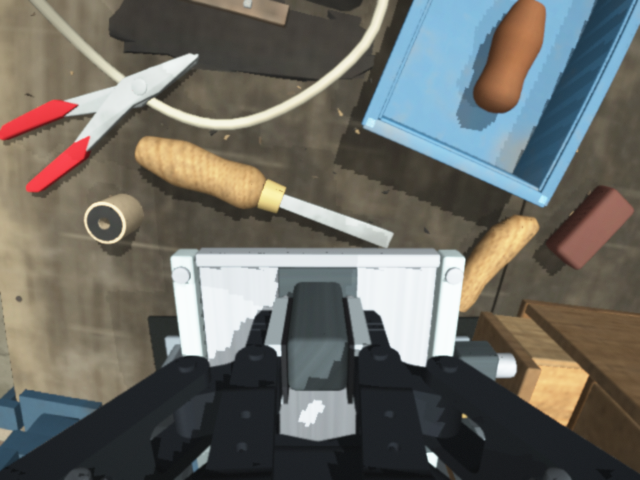

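The hopper throat is empty: at crop (270,260) the blue tray shows through, so the bars have dropped. Next I'll feel for the pin in small steps.

```bash
for i in 1 2 3; do python3 -m pendant '[[1,[0.05,0,0],0],[1,[0.02,0,0],0]]' | egrep 'ee_pos|force'; done
```

```text
ee_pos: [0.4872, -0.2243, 0.1558]
force: [2.1, -3.7, 5.9]
ee_pos: [0.4869, -0.2223, 0.1558]
force: [2.1, -3.1, 5.6]
ee_pos: [0.4866, -0.2202, 0.1558]
force: [2.1, -2.8, 5.6]
```

```bash
python3 -m pendant '[[1,[0.05,0,0],0],[1,[0.02,0,0],0]]'; python3 -m pendant '[[1,[0.05,0,0],0],[1,[0.02,0,0],0]]'
```

```text
t: 10.72
ee_pos: [0.4864, -0.2183, 0.1558]
orientation: [2.059, 2.372, -0.0]
force: [2.6, -5.3, 5.2]
width: 0.225
t: 10.98
ee_pos: [0.4861, -0.2165, 0.1558]
orientation: [2.059, 2.371, -0.0]
force: [3.1, -6.0, 3.2]
width: 0.224
```

```bash
python3 -m pendant '[[1,[0.05,0,0],0],[1,[0,0,0],0]]'; python3 -m pendant '[[1,[0.05,0,0],0],[1,[0,0,0],0]]'; python3 -m pendant '[[1,[0.05,0,0],0],[1,[0,0,0],0]]'
```

```text
t: 11.22
ee_pos: [0.4859, -0.215, 0.1558]
orientation: [2.059, 2.371, -0.0]
force: [3.5, -4.8, 3.1]
width: 0.223
t: 11.48
ee_pos: [0.4857, -0.2136, 0.1558]
orientation: [2.059, 2.371, -0.0]
force: [3.1, -6.0, 3.4]
width: 0.222
t: 11.72
ee_pos: [0.4855, -0.2122, 0.1558]
orientation: [2.059, 2.371, -0.001]
force: [4.1, -6.5, 3.5]
width: 0.227
```

```bash
python3 -m pendant '[[1,[0.05,0,0],0],[1,[0,0,0],0]]'; python3 -m pendant '[[1,[0.05,0,0],0],[1,[0,0,0],0]]'
python3 - <<'E'
from h import *
from workcell import r,eyes
d=eyes.get_image("wrist");cv2.imwrite("pics/w3.png",d["color"][:,:,::-1])
for n in("scene","top"):
    d=eyes.get_image(n);cv2.imwrite(f"pics/{n}2.png",cv2.resize(d["color"][150:270,250:370,::-1],None,fx=5,fy=5))
E
```

```text
t: 11.98
ee_pos: [0.4853, -0.2108, 0.1558]
orientation: [2.059, 2.371, -0.001]
force: [3.8, -6.6, 2.8]
width: 0.226
t: 12.22
ee_pos: [0.4851, -0.2095, 0.1558]
orientation: [2.059, 2.37, -0.001]
force: [4.2, -8.4, 1.8]
width: 0.229
```

View pics/scene2.png

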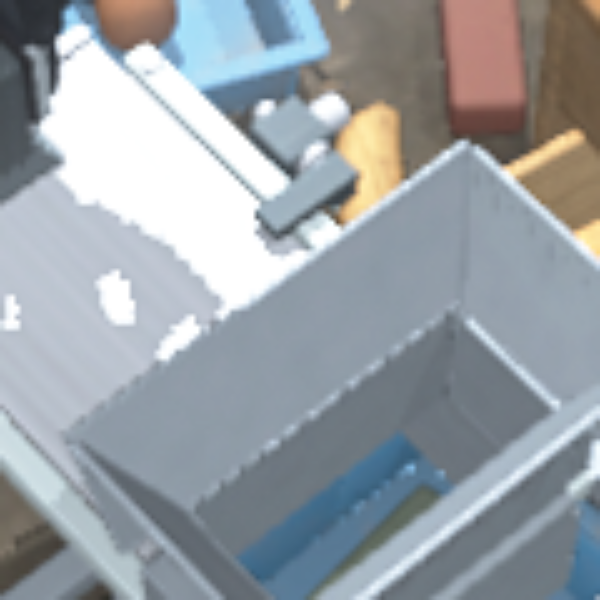

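View pics/top2.png

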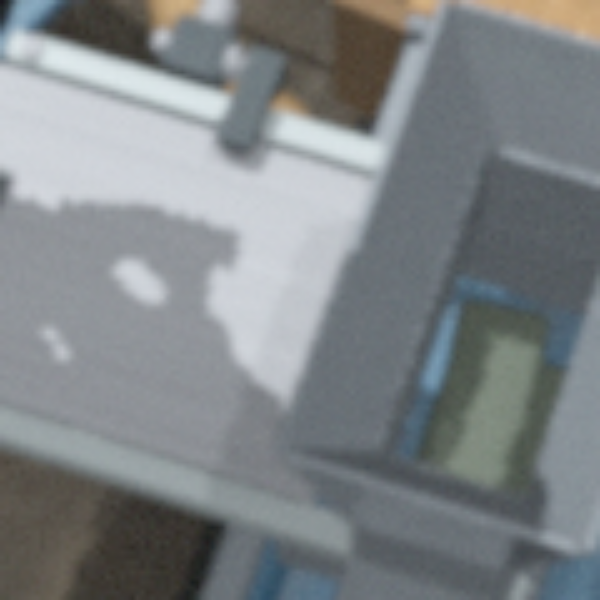

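The lug (scene crop 308,190) is against the pin (316,153), with a little gap left to the stop block. Pull along the stroke is about 9 N. I'll press a bit more.

```bash
python3 -m pendant '[[1,[0.05,0,0],0],[1,[0,0,0],0]]'; python3 -m pendant '[[1,[0.05,0,0],0],[1,[0,0,0],0],[1,[0,0,0],0]]'
```

```text
t: 12.62
ee_pos: [0.4849, -0.2081, 0.1558]
orientation: [2.059, 2.37, -0.001]
force: [4.4, -8.5, 2.5]
width: 0.225
t: 13.0
ee_pos: [0.4847, -0.2067, 0.1558]
orientation: [2.059, 2.37, -0.001]
force: [4.6, -9.7, 2.2]
width: 0.225
```

```bash
cat > rim.py <<'E'
from h import *
from workcell import r,eyes
import sys
for n in("scene","top"):
    d=eyes.get_image(n);np.savez(f"pics/{n}_{sys.argv[1]}.npz",**d);P=pts(d);z=P[...,2];g=np.zeros(z.shape,bool)
    if n=="scene": g[175:290,260:395]=1
    else: g[145:265,300:400]=1
    t=g&(abs(z-.2124)<.006)&(P[...,1]<-.32);q=P[t]
    m=cv2.minAreaRect((q[:,:2]*1000).astype(np.float32));print("rim",n,m)
    o=dict(np.load(f"pics/{n}0.npz"))
    cv2.imwrite(f"pics/{n}_{sys.argv[1]}.png",cv2.resize(d["color"][140:390,220:440,::-1],None,fx=2.3,fy=2.3,interpolation=2))
    # image shift of vise-facing lower part of hopper (static feet region)
    a,b=(cv2.cvtColor(x["color"],cv2.COLOR_RGB2GRAY).astype(np.float32) for x in(o,d))
    y0,y1,x0,x1=(270,375,240,320) if n=="scene" else (255,330,280,370)
    print("feet shift px",cv2.phaseCorrelate(a[y0:y1,x0:x1].copy(),b[y0:y1,x0:x1].copy()))
E
python3 rim.py a
```

```text
rim scene ((510.61273193359375, -381.0278015136719), (145.3009796142578, 89.86174774169922), 7.9445905685424805)
feet shift px ((-0.07078411563409759, 0.11436836226794611), 0.6858541148680227)
rim top ((509.89312744140625, -381.6019592285156), (145.71490478515625, 88.58384704589844), 7.983866214752197)
feet shift px ((0.08697113610887897, 0.6102224979491666), 0.7168812815348308)
```

View pics/scene_a.png

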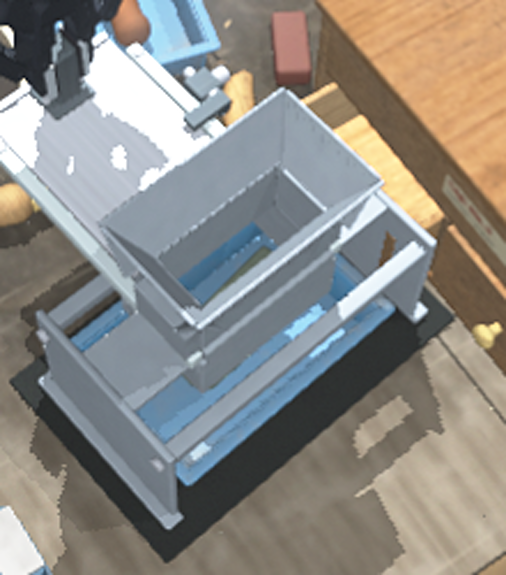

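View pics/top_a.png

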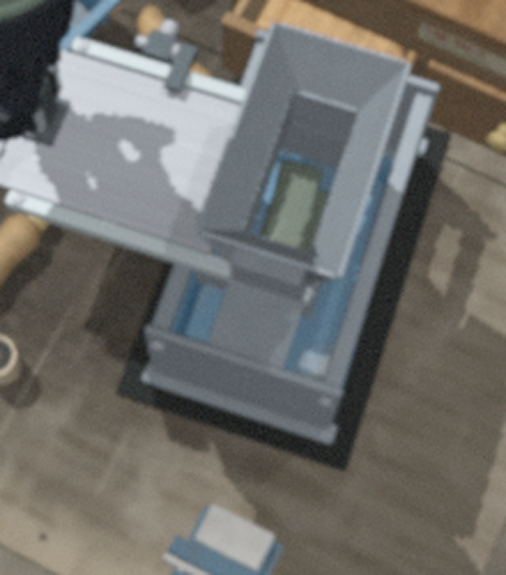

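```bash
python3 - <<'E'
from h import *
d=dict(np.load("pics/top_a.npz"));P=pts(d);c=d["color"].astype(int)
m=np.zeros(P.shape[:2],bool);m[195:255,325:375]=1
g=m&(c[...,1]>c[...,2]+5)
q=P[g];print(g.sum(),np.percentile(q[:,2],[2,10,25,50,75,90,98]).round(3));print(q.mean(0),cv2.minAreaRect((q[:,:2]*1000).astype(np.float32)))
E
```

```text
665 [0.049 0.053 0.071 0.072 0.074 0.075 0.076]
[ 0.52161196 -0.37779773  0.07542521] ((379.925048828125, -415.65057373046875), (357.6794128417969, 37.51483154296875), 15.249256134033203)
```

The hopper hasn't moved. The top bar's upper face is at z≈0.072, which fits all three bars stacked in the tray and is clear of the gate. Pushing home.

```bash
python3 -m pendant '[[1,[-0.1,0,0],0],[1,[-0.15,0,0],0],[1,[-0.15,0,0],0],[1,[-0.15,0,0],0],[1,[-0.15,0,0],0],[1,[-0.15,0,0],0],[1,[-0.15,0,0],0],[1,[-0.15,0,0],0],[1,[-0.15,0,0],0]]'; python3 -m pendant '[[1,[-0.15,0,0],0],[1,[-0.15,0,0],0],[1,[-0.15,0,0],0],[1,[-0.15,0,0],0],[1,[-0.1,0,0],0],[1,[0,0,0],0]]'
```

```text
t: 14.22
ee_pos: [0.4899, -0.2436, 0.1558]
orientation: [-2.058, -2.372, -0.001]
force: [0.5, 3.4, 9.1]
width: 0.223
t: 14.98
ee_pos: [0.4928, -0.2648, 0.1558]
orientation: [-2.059, -2.372, -0.001]
force: [0.9, -0.5, 7.5]
width: 0.225
```

```bash
python3 -m pendant '[[1,[-0.07,0,0],0],[1,[-0.07,0,0],0],[1,[0,0,0],0]]'; python3 -m pendant '[[1,[-0.05,0,0],0],[1,[0,0,0],0]]'; python3 -m pendant '[[1,[-0.04,0,0],0],[1,[0,0,0],0]]'
```

```text
t: 15.35
ee_pos: [0.4934, -0.2688, 0.1558]
orientation: [-2.059, -2.372, -0.001]
force: [0.4, 0.6, 8.6]
width: 0.229
t: 15.6
ee_pos: [0.4935, -0.2702, 0.1558]
orientation: [-2.059, -2.372, -0.001]
force: [0.2, 1.5, 9.4]
width: 0.224
t: 15.85
ee_pos: [0.4937, -0.2713, 0.1558]
orientation: [-2.059, -2.372, -0.001]
force: [-1.2, 1.4, 10.4]
width: 0.225
```

```bash
python3 -m pendant '[[1,[-0.03,0,0],0],[1,[0,0,0],0]]'; python3 -m pendant '[[1,[-0.03,0,0],0],[1,[0,0,0],0]]'
```

```text
t: 16.1
ee_pos: [0.4938, -0.2721, 0.1558]
orientation: [-2.058, -2.372, -0.001]
force: [0.1, 2.4, 9.0]
width: 0.225
t: 16.35
ee_pos: [0.4939, -0.2723, 0.1558]
orientation: [-2.057, -2.372, -0.002]
force: [-2.3, 6.1, 12.9]
width: 0.224
```

The gate is at its end stop: the force jumped to about 6.5 N, motion stalled, and the pose matches the grasp pose. Letting go and lifting clear.

```bash
python3 -m pendant '[[0.5,[0,0,0],0],[0,[0,0,0],0],[0,[0,0,0],0],[0,[0,0,0],0],[0,[0,0,0],0],[0,[0,0,-0.3],0],[0,[0,0,-0.9],0],[0,[0,0,-0.9],0],[0,[0,0,-0.9],0],[0,[0,0,-0.9],0],[0,[0,0,-0.9],0],[0,[0,0,-0.9],0],[0,[0,0,-0.6],0],[0,[0,0,0],0],[0,[0,0,0],0]]'
python3 - <<'E'
from h import *
from workcell import r,eyes
s=r.sense();d=eyes.get_image("wrist");cv2.imwrite("pics/w4.png",d["color"][:,:,::-1])
T=R.from_rotvec(s["orientation"]).as_matrix()
M=np.array(d["T_tool_cam"]);d["attitude"]=R.from_matrix(T@M[:3,:3]).as_rotvec();d["origin"]=T@M[:3,3]+s["ee_pos"]
P=pts(d);z=P[...,2]
h=np.array(P[(z>.15)&(z<.185)&(d["color"].max(2)<140)]);
k=(np.hypot(h[:,0]-.494,h[:,1]+.271)<.03);h=h[k]
q=h[h[:,2]>np.percentile(h[:,2],90)-.008];print("post",len(q),cv2.minAreaRect((q[:,:2]*1000).astype(np.float32)))
E
python3 rim.py b
```

```text
t: 18.23
ee_pos: [0.4938, -0.2736, 0.3442]
orientation: [-2.059, -2.372, 0.0]
force: [-0.7, -0.3, -0.7]
width: 1.002
post 655 ((493.6972351074219, -272.45477294921875), (19.37578582763672, 20.581151962280273), 8.57522201538086)
rim scene ((510.9371643066406, -381.1715393066406), (145.23489379882812, 89.84386444091797), 8.161925315856934)
feet shift px ((0.07635143743038952, 0.15397371705397234), 0.9248019366352647)
rim top ((509.617919921875, -381.72119140625), (145.43081665039062, 88.55850982666016), 8.081872940063477)
feet shift px ((0.0832802535629682, 0.5788262758265716), 1.0034496199996383)
```

View pics/w4.png

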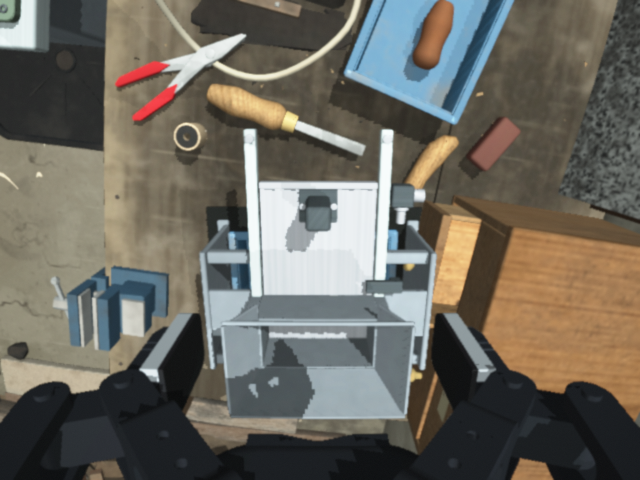

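View pics/scene_b.png

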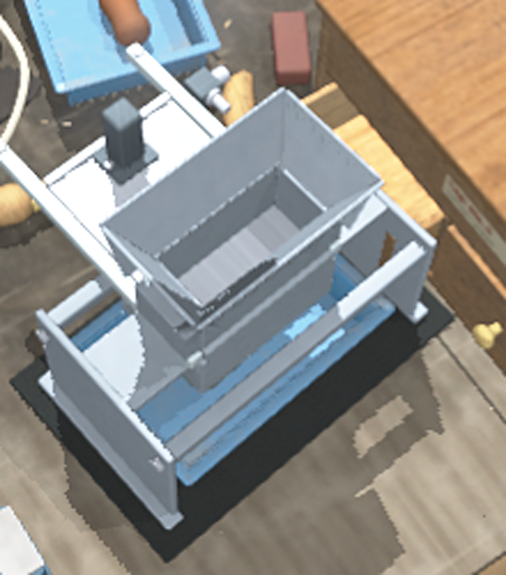

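```bash
python3 - <<'E'
from workcell import order
print(order.close_job())
E
```

```text
the job is handed in; nothing more can be done
None
```

The hopper is emptied into the tray, the gate is fully home and released, and the job is handed in. It took about 18 s of the 51 s allowed.

- **Draw out:** I drew the gate about 66 mm and felt the pin at roughly 53 to 55 mm. The pull rose from about 3 N to 10 N, so I estimate the pin was pressed in about 8 mm. That is judged from force, travel and the small lug-to-block gap in the pictures, not measured directly.
- **Push home:** I pushed until the motion stalled and the force stepped up to about 6.5 N. The handle post ended within about 1 mm of its starting position.
- **Hopper:** the rim position in both cameras stayed within about 0.5 mm of the start. One check differed a little: the top camera showed a 0.6-pixel (about 1 mm) shift at the feet, in a region that takes in part of the tray and its lighting. That is well inside the 10 mm limit.
- **Bars:** the throat is empty. Before I closed the gate, one bar was visible in the tray with its top at z≈0.072 m, which fits all three stacked there. I did not see the other two separately.
- **Clearance:** the gripper was open and well above everything at hand-in, with almost no force on the wrist.
- **How I entered moves:** one set of three small pull steps was repeated with a shell loop rather than typed out each time. All the other moves were typed individually.

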